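Click the curing pedestal onto the turntable drive and load the vase

TASK

Get the vase model ready for curing: push the square pedestal down onto the square drive post of the turntable unit until its spring ball clicks and the pedestal sits fully home, feeling for the square and never pressing on it with more than about 50 N (5 kg). Then gently stand the white vase upright in the middle of the pedestal, let go, and leave everything else where it is.

Things in the scene. Friction and masses are not known exactly. Their poses are not given: they have to be found in the camera images.
- pedestal_mid (a point): Loose aluminium pedestal, 38 mm high, standing socket-down on the flat black mat: a 56 x 56 mm square plate 14 mm thick (24 to 38 mm above the underside) on a 38 x 38 mm square hub with parallel sides. The point is on the centre line, half-way up (19 mm above the underside); z up, x and y parallel to the plate's sides. Grip it across any two opposite sides of the plate.
- drive_seat (a point): Centre of the spindle's round shoulder (52 mm across), on its upper face, 49 mm above the counter. The drive post, a 16 mm square 20 mm tall, rises here on the same centre line. z up; x, y parallel to the sides of the unit's box, NOT of the post: it stands at an unreported odd turn, at least 14 degrees off the box's sides either way. Fully home the pedestal's underside rests hard on this shoulder.
- vase_mid (a point): Loose white resin vase model, round, 98 mm tall, about 0.13 kg, standing on the stainless tray (floor 3 mm thick, rim 18 mm high). The point is on its axis, half-way up (49 mm above the foot); z up. Foot 42 mm across; widest at a plain band 52 mm across, 52 to 62 mm above the foot (grip it there); neck 30 mm at 84 to 88 mm, rim 38 mm.
- spare_puck: Bystander: round aluminium puck, 48 mm across, 26 mm high, on the black mat beside the pedestal. Origin at the centre of its underside. Leave it alone.
- tweezers: Bystander: steel tweezers, about 120 mm long, lying on the stainless tray beside the vase. Origin at its middle, on the underside. Leave alone.
- scraper: Bystander: black-handled scraper, about 200 mm long, lying on the counter at the left. Leave alone.
- funnel: Bystander: grey funnel standing mouth down, 90 mm across, 85 mm tall. Origin at the centre of its underside. Leave alone.
- pedestal: The pedestal again (about 0.18 kg), origin at the centre of its underside. There an 18 x 18 mm square socket opens, 24 mm deep, with its sides parallel to the plate's and a mouth edge rounded by 1.5 mm. Each inner face of the socket has a dimple, 7 to 15 mm above the underside.
- drive_unit: The turntable unit, a fixed grey box 120 x 120 x 45 mm with the post; origin at the centre of its underside. Its spindle is stiff to turn (0.35 N m). If not lined up within about 7 degrees the pedestal stops on top of the post. A spring ball in one side of the post begins to resist with the pedestal about 14 mm short of home, takes 5 to 10 N to pass and snaps out in the last 3 mm.
- vase: The vase again, origin at the centre of its foot.
Things that resemble listed ones, but are neither listed nor needed, are in the scene too. What is shaped like the pedestal but orange or red is not meant.

How it is judged:
By the outcome, as a careful person would: the job done as asked, in the order asked, and still so for the second after the job is handed in, with the robot touching nothing.
It also fails if it takes over 72 s, if anything falls off the work surface, if the arm or the gripper's body presses on something with over 40 N, if the wrist force passes 120 N, or if a joint passes its speed limit or range.

ROBOT

A 6-joint arm with a two-finger parallel gripper is mounted at the origin on the work surface. World frame = base frame: x ahead of the robot, y to its left, z up, the work surface at z = 0. Lengths are in m, angles in rad, forces in N, time in s.
With the tool pointing down it reaches from about 0.275 to 0.875 m from the base axis. Payload 12.5 kg.
Tool frame: the origin (TCP) lies between the finger pads; the fingertips stand 8 mm ahead of it and the grasp point (between the pads) lies 11 mm behind it; z points along the fingers, y is the direction in which the jaws open and shut (so a half turn about z gives the same grasp; the last joint's range is limited). The gripper opens to 85 mm and grips with 20 to 120 N. Pads are 22 mm wide; open, the fingers measure 114 mm over their backs; the gripper's body (76 mm by 85 mm) begins 54 mm behind the grasp point. The pads swing forward as they close: fully open they stand 13 mm farther back than shut.
Start: joints at [-1.298, 0.351, 1.652, -0, 1.139, -0.085], TCP at [0.193, -0.515, 0.239] pointing down, gripper open.
Joint ranges: [-2.75, 2.75], [-0.79, 2.1], [0.01, 2.65], [-1.57, 4.71], [0.07, 3.14], [-2.87, 2.87]. Speed limits (rad/s): [2.22, 2.22, 2.79, 3.14, 3.14, 3.14].

INTERFACE

Orientations are given as a rotation vector (axis times angle).
In Python, from rig import env, camera, camera_info gives the robot as it stands. The module is installed in compiled form; this text tells all that it offers.
- The arm moves only by the tool jog_arm, never from a script. Its argument "series" is a list of rows, each an object of numbers: "gripper": the gripper's target within -1 to 1 (fully open at 1, half-way at 0, shut at -1); "x", "y", "z": the shift along the tool's x, y, z in cm; "ax", "ay", "az": the turn, a rotation vector about the tool's x, y, z in degrees. A call has 1 to 12 rows; each row shifts and turns the commanded pose from where the row before left it, along the tool's axes as they then stand; what a row does not reach is not made up. A row lasts 1/12 s, in which the tool goes at most 41.7 mm and 7.16 degrees, less where a joint would pass 70% of its speed; a pose out of reach is approached as far as the arm can. A call with a gripper value outside its range is refused whole. The fingers move at their own pace and stop on an object; "newtons" is the grip in N (left out, the last holds). Time passes only in rows, so rows that do not move let the fingers close. It gives the time, the measured TCP pose, the force and the opening at its end, in the units of the state.
- env.get_obs(): the state, without advancing time (a new reading comes with each control period).
- camera(name): name is "side" or "top" or "wrist"; returns (picture, depth): 420x560x3 uint8, blue, green, red; 420x560 float32, m along the optical axis (not along the pixel's ray), 0 where there is no reading.
- camera_info(name): a dict with "fov_y" (degrees; the focal length in pixels is half the picture's height over the tangent of half this angle, whatever the lens; pixels are square), "cx", "cy" (the principal point, pixels), "k1" (the pictures are not rectified: a ray, as slopes to the right and down, at radius r is drawn at 1 + k1 r^2 times it, then the intrinsics apply), "R" (3x3) and "t" (3): a world point X has camera coordinates R X + t. Camera axes: x right, y down, z forward; pixel columns grow to the right and rows downward; lengths in m; the calibration is good to about 2 mm. A picture is of the moment at which its call begins: read the wrist's pose just before it. camera_info takes no time and is no camera call; for the wrist camera it gives the pose at the moment of the call.
- env.job_done(): hands the job in, once; it reports no verdict.
The state is a dict: "clock": time; "joint_pos": joint angles; "joint_velocities": joint speeds; "joint_torque": joint torques, N m; "position": TCP position; "tool_rot": TCP orientation; "wrist_force": force on the tool from outside, world axes, zero at the start; "wrist_torque": the same for the moment, N m; "grip_width": finger opening in m.
Only numpy, scipy, OpenCV 4.12 (cv2) and the standard library are available. Lean on these libraries where they do the work, as an engineer would, in place of code of your own. Each camera call takes 0.05 s, during which the arm holds its last target. There are 200 camera calls.

## Working session

There is one attempt and no reset: what is moved stays moved. The work goes in short steps, Python scripts to look and compute and a tool call to move; the robot and the scene stay as the last step left them, time stands still between calls to the robot, and variables do not carry over. Pictures are saved under pics/ and viewed, about 8 in all and at most 12, crops included, and the job is handed in when it is done.

Besides the shell and the picture viewer there is one more tool, called as name(argument=value, ...) on one line, values as JSON. jog_arm: Moves the arm, as the interface text tells. Its arguments: {"type":"object","properties":{"series":{"type":"array"},"newtons":{"type":"number"}},"required":["series"]}

```bash
mkdir -p pics; cat > h.py <<'E'
import numpy as np, cv2
from scipy.spatial.transform import Rotation as Ro
from rig import env, camera, camera_info
def ray(ci,u,v):
    f=210/np.tan(np.radians(ci['fov_y'])/2)
    d=np.array([(u-ci['cx'])/f,(v-ci['cy'])/f]); s=d.copy()
    for _ in range(20): s=d/(1+ci['k1']*(s@s))
    R=np.array(ci['R']);t=np.array(ci['t'])
    return -R.T@t, R.T@np.array([s[0],s[1],1])
def onz(ci,u,v,z):
    o,d=ray(ci,u,v); return o+d*(z-o[2])/d[2]
def atd(ci,u,v,dep):
    o,d=ray(ci,u,v); return o+d*dep
def proj(ci,X):
    f=210/np.tan(np.radians(ci['fov_y'])/2)
    p=np.array(ci['R'])@np.array(X)+np.array(ci['t']); s=p[:2]/p[2]; s=s*(1+ci['k1']*(s@s))
    return s*f+[ci['cx'],ci['cy']]
def snap(name,tag):
    ci=camera_info(name); im,d=camera(name)
    np.savez('pics/%s.npz'%tag,im=im,d=d,**{k:np.array(v) for k,v in ci.items()})
    cv2.imwrite('pics/%s.png'%tag,im); return ci,im,d
def load(tag):
    z=np.load('pics/%s.npz'%tag); return z,z['im'],z['d']
E
python3 - <<'E'
from h import *
a=snap('top','top1');b=snap('side','side1')
for c in (a,b):
    ci=c[0];print(ci['fov_y'],ci['k1'],-np.array(ci['R']).T@ci['t'])
o=env.get_obs();print(o)
E
```

```text
44.84796306214471 -0.10854940444299647 [0.3712367  0.00480411 1.46850161]
43.138245829852075 -0.19458298766559268 [0.12120079 0.91686047 1.24428177]
{'clock': 0.1, 'joint_pos': array([-1.29760590e+00,  3.51160170e-01,  1.65231614e+00, -4.21318716e-06,
        1.13909401e+00, -8.45923410e-02]), 'joint_velocities': array([-0.00229919, -0.00099634, -0.00161954,  0.00151647,  0.00085412,
       -0.00011771]), 'joint_torque': array([ 5.46044321e-04, -5.06831968e+01, -2.91876751e+01, -6.61921240e-05,
        2.67839154e-03, -1.75512415e-06]), 'position': array([ 0.19256371, -0.5149034 ,  0.23884111]), 'tool_rot': array([-3.09049982e+00, -5.58840694e-01,  1.50537371e-04]), 'wrist_force': array([-0.01248178,  0.32210504,  0.81753369]), 'wrist_torque': array([0.03538253, 0.00794275, 0.0307058 ]), 'grip_width': 0.0855547930495628}
```

View pics/top1.png

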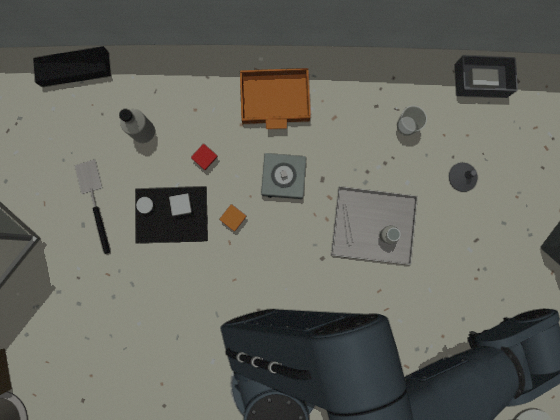

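View pics/side1.png

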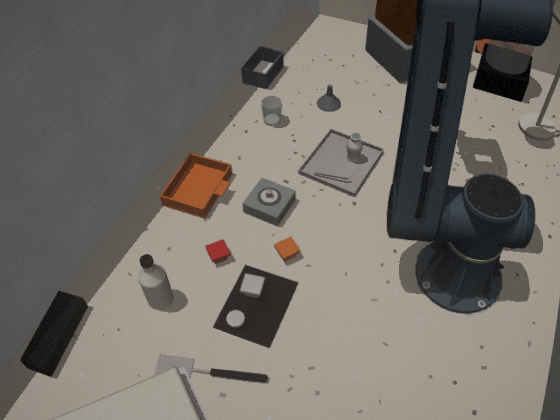

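The top view shows the pedestal at about (180,205) on the mat with the puck at (145,205), the drive unit at (284,175) and the vase at (392,233) on the tray. The side view agrees: pedestal (253,285), unit (269,198), vase (355,150).

```bash
python3 - <<'E'
from h import *
ci,im,d=load('top1')
g=im.min(axis=2)
def blob(x0,y0,x1,y1,th,z,mode=0):
    m=np.zeros(g.shape,np.uint8); m[y0:y1,x0:x1]=(g[y0:y1,x0:x1]>th)*255
    c=max(cv2.findContours(m,0,2)[0],key=cv2.contourArea); r=cv2.minAreaRect(c)
    p=np.array([onz(ci,u,v,z)[:2] for u,v in cv2.boxPoints(r)])
    print(r[0],cv2.contourArea(c),'centre',onz(ci,*r[0],z),'\n',p.round(4), 'edges',[(np.linalg.norm(e).round(4),np.degrees(np.arctan2(e[1],e[0])).round(1)) for e in np.diff(p,axis=0)])
print(g[190:222,165:195].max(),d[205,180],d[175,284],d[233,392])
blob(162,188,200,222,110,.040); blob(130,190,160,220,110,.026)
for u,v in ((180,205),(145,205),(284,175),(265,160),(392,233),(395,231),(170,230)): print(u,v,atd(ci,u,v,d[v,u]))
# unit via depth: height map
Z=np.zeros(d.shape);
for v in range(145,275):
  for u in range(120,430): Z[v,u]=atd(ci,u,v,d[v,u])[2] if d[v,u]>0 else 0
m=((Z>.035)&(Z<.09)).astype(np.uint8); m[:,:255]=0;m[:,315:]=0; m[:140]=0;m[210:]=0
c=max(cv2.findContours(m,0,2)[0],key=cv2.contourArea); r=cv2.minAreaRect(c);print('unit',r,onz(ci,*r[0],.045))
m=((Z>.075)&(Z<.13)).astype(np.uint8); m[:,:370]=0;m[:200]=0
c=max(cv2.findContours(m,0,2)[0],key=cv2.contourArea); r=cv2.minEnclosingCircle(c);print('vase',r,onz(ci,*r[0],.1))
cv2.imwrite('pics/c.png',np.hstack([cv2.resize(im[150:200,259:309],(400,400),interpolation=2),cv2.resize(im[205:255,365:415],(400,400),interpolation=2)]))
E
```

```text
142 1.4318137 1.4130324 1.36905
(179.66213989257812, 203.9729766845703) 319.5 centre [0.50520293 0.27305455 0.04      ] 
 [[0.5271 0.3045]
 [0.5363 0.252 ]
 [0.4834 0.2418]
 [0.4742 0.2941]] edges [(np.float64(0.0532), np.float64(-80.0)), (np.float64(0.0538), np.float64(-169.1)), (np.float64(0.053), np.float64(100.0))]
(144.00001525878906, 204.50003051757812) 177.0 centre [0.50409831 0.37846958 0.026     ] 
 [[0.5038 0.4089]
 [0.5343 0.3795]
 [0.5044 0.3481]
 [0.474  0.3775]] edges [(np.float64(0.0424), np.float64(-44.0)), (np.float64(0.0434), np.float64(-133.6)), (np.float64(0.0422), np.float64(136.0))]
180 205 [0.50234023 0.27210138 0.03953661]
145 205 [0.50265486 0.37542922 0.02636544]
284 175 [ 0.58564389 -0.02064469  0.07034383]
265 160 [0.63295558 0.03316445 0.04018406]
392 233 [ 0.42535088 -0.31342725  0.10115169]
395 231 [ 0.43068448 -0.32109023  0.10382555]
170 230 [0.43270366 0.30474697 0.00958052]
unit ((283.4176330566406, 175.0706024169922), (42.41316604614258, 42.2597770690918), 4.39870548248291) [ 0.58931353 -0.01946033  0.045     ]
vase ((391.2930908203125, 233.87930297851562), 8.778837203979492) [ 0.42300787 -0.31172619  0.1       ]
```

View pics/c.png

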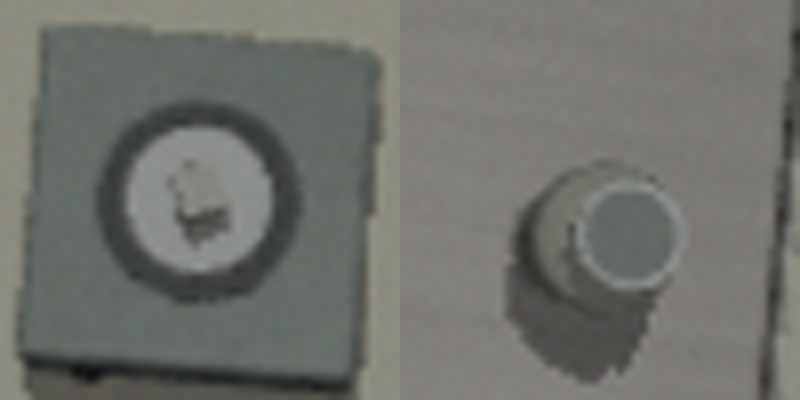

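The enlarged crops show the shoulder centred near (195,185) in the left crop with the small post in it, too coarse to read its turn. The vase rim is at (630,235) in the right crop. I'll look from the wrist camera next.

```bash
cat >> h.py <<'E'
def pose():
    o=env.get_obs(); return o['position'],Ro.from_rotvec(o['tool_rot']),o
def go(target,th=None):
    "shift in tool axes (cm) to target with present axes; turn az to bring tool-x heading to th (deg)"
    p,R,o=pose(); h=np.degrees(np.arctan2(*R.as_matrix()[1::-1,0]))
    print('clock',o['clock'],'pos',p.round(4),'head',h.round(2),'tilt',R.as_matrix()[:,2].round(4),'w',o['grip_width'].round(4),'F',o['wrist_force'].round(1),'T',o['wrist_torque'].round(2),'q',o['joint_pos'].round(2))
    print('shift cm',(R.inv().apply(np.array(target)-p)*100).round(2), 'az',None if th is None else [(h-t+180)%360-180 for t in np.atleast_1d(th)])
E
python3 - <<'E'
from h import *
ci=camera_info('wrist');p,R,o=pose()
c=-np.array(ci['R']).T@ci['t'];print('cam in tool',R.inv().apply(c-p),'\n',R.inv().as_matrix()@np.array(ci['R']).T,ci['fov_y'])
go([.52,-.02,.26],[20])
E
```

```text
cam in tool [ 0.07431296 -0.00041498 -0.13421652] 
 [[-1.03698549e-03 -9.54701447e-01 -2.97563561e-01]
 [ 9.99998389e-01 -5.53965872e-04 -1.70757399e-03]
 [ 1.46538330e-03 -2.97564852e-01  9.54700483e-01]] 67.26382636434545Traceback (most recent call last):
  File "<stdin>", line 4, in <module>
  File "h.py", line 29, in go
    print('clock',o['clock'],'pos',p.round(4),'head',h.round(2),'tilt',R.as_matrix()[:,2].round(4),'w',o['grip_width'].round(4),'F',o['wrist_force'].round(1),'T',o['wrist_torque'].round(2),'q',o['joint_pos'].round(2))
                                                                                                       ^^^^^^^^^^^^^^^^^^^^^
AttributeError: 'float' object has no attribute 'round'
```

```bash
sed -i "s/o\['grip_width'\].round(4)/round(o['grip_width'],4)/" h.py; python3 - <<'E'
from h import *
go([.58,-.025,.22],[20,0])
E
```

```text
clock 0.1 pos [ 0.1926 -0.5149  0.2388] head 20.5 tilt [-3.e-04  9.e-04 -1.e+00] w 0.0856 F [-0.   0.3  0.8] T [0.04 0.01 0.03] q [-1.3   0.35  1.65 -0.    1.14 -0.08]
shift cm [ 53.45 -32.32   1.92] az [np.float64(0.4995413896819798), np.float64(20.49954138968198)]
```

jog_arm(series=[{"x": 1.6,"y": -1},{"x": 3.3,"y": -2},{"x": 3.3,"y": -2},{"x": 3.3,"y": -2},{"x": 3.3,"y": -2},{"x": 3.3,"y": -2},{"x": 3.3,"y": -2},{"x": 3.3,"y": -2},{"x": 3.3,"y": -2},{"x": 3.3,"y": -2},{"x": 3.3,"y": -2},{"x": 3.3,"y": -2}])

```text
invalid input
```

jog_arm(series=[{"x": 3.3,"y": -2,"z": 0.5},{"x": 3.3,"y": -2,"z": 0.5},{"x": 3.3,"y": -2,"z": 0.5},{"x": 3.3,"y": -2},{"x": 2.3,"y": -1.3},{}])

```text
invalid input
```

```bash
python3 - <<'E'
from h import *
go([.58,-.025,.22],[20,0])
ci,im,d=snap('wrist','w1'); print(proj(ci,[.589,-.0195,.069]))
go([.58,-.025,.22],[20,0])
E
```

```text
clock 0.1 pos [ 0.1926 -0.5149  0.2388] head 20.5 tilt [-3.e-04  9.e-04 -1.e+00] w 0.0856 F [-0.   0.3  0.8] T [0.04 0.01 0.03] q [-1.3   0.35  1.65 -0.    1.14 -0.08]
shift cm [ 53.45 -32.32   1.92] az [np.float64(0.4995413896819798), np.float64(20.49954138968198)]
[ -504.18284395 -1094.47991796]
clock 0.15 pos [ 0.1926 -0.5149  0.2389] head 20.5 tilt [-3.e-04  8.e-04 -1.e+00] w 0.0852 F [ 0.2  0.2 -1. ] T [-0.05 -0.01 -0.02] q [-1.3   0.35  1.65 -0.    1.14 -0.08]
shift cm [ 53.45 -32.32   1.92] az [np.float64(0.5021808821770151), np.float64(20.502180882177015)]
```

View pics/w1.png

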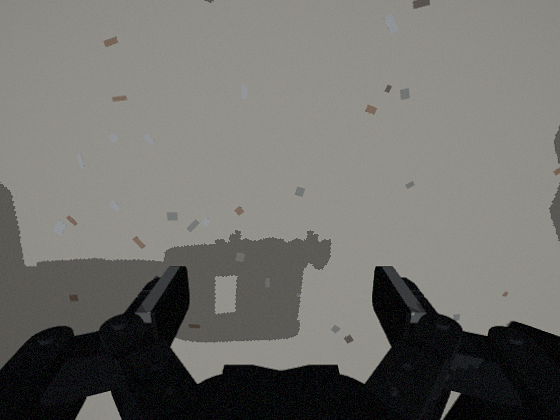

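The move was refused, so this view shows only bare counter with the fingertips at (180,270) and (385,270). I'll probe which row fields are required with a minimal move.

jog_arm(series=[{"gripper": 1,"x": 1.6,"y": -1,"z": 0,"ax": 0,"ay": 0,"az": 0},{"gripper": 1,"x": 3.3,"y": -2,"z": 0,"ax": 0,"ay": 0,"az": 0},{"gripper": 1,"x": 3.3,"y": -2,"z": 0,"ax": 0,"ay": 0,"az": 0},{"gripper": 1,"x": 3.3,"y": -2,"z": 0,"ax": 0,"ay": 0,"az": 0}])

```text
clock: 0.48
position: [0.2763, -0.4079, 0.239]
tool_rot: [-3.091, -0.557, 0.0]
wrist_force: [1.3, -0.2, 0.1]
grip_width: 0.0853
```

jog_arm(series=[{"gripper": 1,"x": 3.3,"y": -2},{"gripper": 1,"x": 3.3,"y": -2},{"gripper": 1,"x": 3.3,"y": -2},{"gripper": 1,"x": 3.3,"y": -2},{"gripper": 1,"x": 3.3,"y": -2},{"gripper": 1,"x": 3.3,"y": -2},{"gripper": 1,"x": 3.3,"y": -2},{"gripper": 1,"x": 3.3,"y": -2},{"gripper": 1,"x": 3.3,"y": -2},{"gripper": 1,"x": 3.3,"y": -2}])

```text
invalid input
```

jog_arm(series=[{"gripper": 1,"x": 3.3,"y": -2.3,"z": 0,"ax": 0,"ay": 0,"az": 0},{"gripper": 1,"x": 3.3,"y": -2.3,"z": 0,"ax": 0,"ay": 0,"az": 0},{"gripper": 1,"x": 3.3,"y": -2.3,"z": 0,"ax": 0,"ay": 0,"az": 0},{"gripper": 1,"x": 3.3,"y": -2.3,"z": 0,"ax": 0,"ay": 0,"az": 0},{"gripper": 1,"x": 3.3,"y": -2.3,"z": 0,"ax": 0,"ay": 0,"az": 0},{"gripper": 1,"x": 3.3,"y": -2.3,"z": 0,"ax": 0,"ay": 0,"az": 0},{"gripper": 1,"x": 3.3,"y": -2.3,"z": 0.5,"ax": 0,"ay": 0,"az": 0},{"gripper": 1,"x": 3.3,"y": -2.3,"z": 0.5,"ax": 0,"ay": 0,"az": 0},{"gripper": 1,"x": 3.3,"y": -2.3,"z": 0.5,"ax": 0,"ay": 0,"az": 0},{"gripper": 1,"x": 3.3,"y": -2.3,"z": 0.5,"ax": 0,"ay": 0,"az": 0},{"gripper": 1,"x": 3.3,"y": -2.3,"z": 0,"ax": 0,"ay": 0,"az": 0},{"gripper": 1,"x": 0,"y": 0,"z": 0,"ax": 0,"ay": 0,"az": 0}])

```text
clock: 1.48
position: [0.5297, -0.0404, 0.2188]
tool_rot: [-3.089, -0.565, -0.001]
wrist_force: [0.2, -0.3, -0.4]
grip_width: 0.0853
```

```bash
python3 - <<'E'
from h import *
go([.58,-.025,.22],[20,0])
ci,im,d=snap('wrist','w2'); print(proj(ci,[.589,-.0195,.069]))
E
```

```text
clock 1.4833 pos [ 0.5297 -0.0404  0.2188] head 20.73 tilt [ 6.0e-04  1.1e-03 -1.0e+00] w 0.0853 F [ 0.2 -0.3 -0.4] T [-0.04 -0.02 -0.  ] q [-0.16  0.34  1.72  0.    1.08  1.04]
shift cm [ 5.25  0.34 -0.11] az [np.float64(0.7304155373639105), np.float64(20.73041553736391)]
[283.16720744 124.97831503]
```

View pics/w2.png

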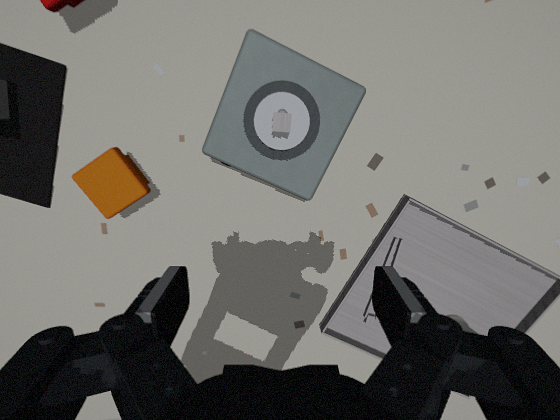

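The wrist view shows the drive unit, with the post at about (283,124) on the bright shoulder disc, 58 px across. I'll segment and enlarge it.

```bash
python3 - <<'E'
from h import *
ci,im,d=load('w2')
np.set_printoptions(linewidth=220)
g=im.astype(int)
print(im[121,250:318,:].min(axis=1))
m=(im.min(axis=2)>150).astype(np.uint8);m[:85]=0;m[158:]=0;m[:,:245]=0;m[:,322:]=0
c=max(cv2.findContours(m,0,2)[0],key=cv2.contourArea);e=cv2.fitEllipse(cv2.convexHull(c));print(e,onz(ci,*e[0],.049))
print('sat'); s=(im.max(2).astype(int)-im.min(2)); print(im[106:142,268:300,0]); 
cv2.imwrite('pics/c2.png',cv2.resize(im[90:155,245:325],(800,650),interpolation=cv2.INTER_NEAREST)[:600])
E
```

```text
[ 65  67  67  86 157 158 156 156 155 158 156 158 154 155 157 158 156 155 157 156 156 154 153 145 149 146 146 146 146 145 146 140 142 141 144 145 142 139 145 141 147 153 155 157 155 156 156 155 156 155 158 156 154 156
 155 157 157 157 160 136  59  63  64  65  68  64  67  67]
((281.3883056640625, 120.5371322631836), (54.755279541015625, 56.84684753417969), 4.934022903442383) [ 0.59143314 -0.01694021  0.049     ]
sat
[[162 163 162 ... 163 161 166]
 [164 163 162 ... 163 162 162]
 [163 164 162 ... 164 162 167]
 ...
 [163 162 162 ... 163 163 164]
 [160 160 163 ... 164 165 165]
 [163 160 162 ... 165 163 167]]
```

View pics/c2.png

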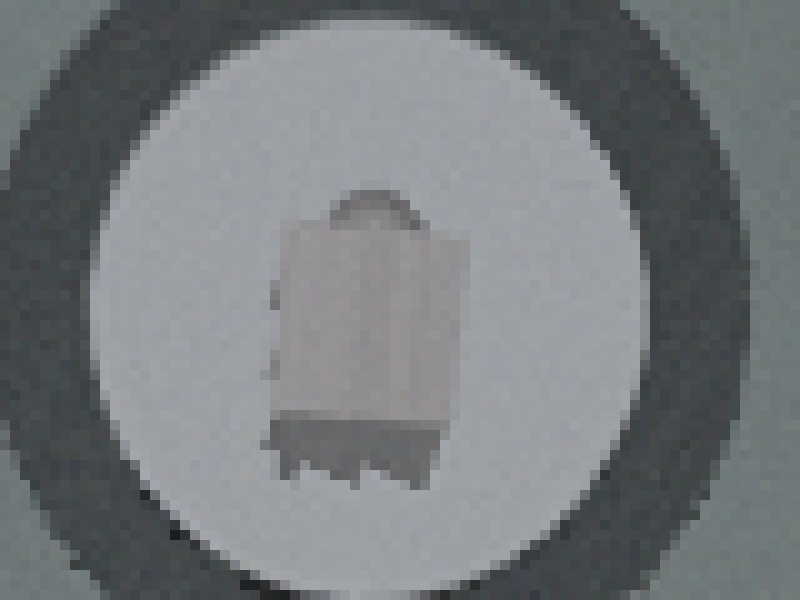

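The enlargement shows the post's top clearly: corners at crop (283,222), (470,240), (452,428), (272,412), with the ball's bump at the top edge (375,200).

```bash
python3 - <<'E'
from h import *
ci,im,d=load('w2')
C=np.array([[285,222],[469,240],[450,428],[272,412]])/10+[244.5,89.5]
P=np.array([onz(ci,u,v,.069)[:2] for u,v in C]);print(P.round(4),P.mean(0))
for i in range(4):
    e=P[(i+1)%4]-P[i];print(np.linalg.norm(e).round(4),(np.degrees(np.arctan2(e[1],e[0]))%90).round(1))
# refine with mask: reddish
b=im.astype(int); m=((b[:,:,0]-b[:,:,2])<2).astype(np.uint8); m=cv2.medianBlur(m*255,3)
m[:108]=0;m[136:]=0;m[:,:268]=0;m[:,296:]=0
c=max(cv2.findContours(m,0,2)[0],key=cv2.contourArea)
Q=np.array([onz(ci,u,v,.069)[:2] for u,v in c[:,0]]).astype(np.float32)*1000
r=cv2.minAreaRect(Q);print(r)
# unit box edges angle + centre: green-ish
m=((b.min(2)>85)&(b[:,:,1]-b[:,:,2]>8)).astype(np.uint8);m=cv2.morphologyEx(m,3,np.ones((25,25)));m[:20]=0;m[205:]=0;m[:,:195]=0;m[:,375:]=0
c=max(cv2.findContours(m,0,2)[0],key=cv2.contourArea)
Q=np.array([onz(ci,u,v,.045)[:2] for u,v in c[:,0]]).astype(np.float32)*1000
print('box',cv2.minAreaRect(Q))
go([.49,.26,.23])
E
```

```text
[[ 0.5962 -0.0074]
 [ 0.6004 -0.0227]
 [ 0.5852 -0.0269]
 [ 0.5809 -0.0118]] [ 0.59068465 -0.01721906]
0.0159 15.3
0.0158 15.2
0.0156 15.7
0.0159 16.2
((590.9448852539062, -16.991275787353516), (19.728200912475586, 15.297718048095703), 15.66836929321289)
box ((591.0780639648438, -16.802337646484375), (116.3065185546875, 116.75953674316406), 86.21184539794922)
clock 1.5333 pos [ 0.5283 -0.0426  0.2187] head 20.74 tilt [-5.e-04  4.e-04 -1.e+00] w 0.0853 F [ 1.  -0.  -0.4] T [-0.05  0.03  0.02] q [-0.17  0.34  1.73  0.    1.08  1.04]
shift cm [  7.14 -29.66  -1.11] az None
```

jog_arm(series=[{"gripper": 1,"x": 0.4,"y": -2,"z": 0,"ax": 0,"ay": 0,"az": 0},{"gripper": 1,"x": 0.4,"y": -3.5,"z": 0,"ax": 0,"ay": 0,"az": 0},{"gripper": 1,"x": 0.4,"y": -4,"z": 0,"ax": 0,"ay": 0,"az": 0},{"gripper": 1,"x": 0.4,"y": -4,"z": 0,"ax": 0,"ay": 0,"az": 0},{"gripper": 1,"x": 0.4,"y": -4,"z": 0,"ax": 0,"ay": 0,"az": 0},{"gripper": 1,"x": 0.4,"y": -4,"z": 1,"ax": 0,"ay": 0,"az": 0},{"gripper": 1,"x": 0.4,"y": -4,"z": 1,"ax": 0,"ay": 0,"az": 0},{"gripper": 1,"x": 0.4,"y": -4,"z": 1,"ax": 0,"ay": 0,"az": 0},{"gripper": 1,"x": 0.4,"y": -2,"z": 1,"ax": 0,"ay": 0,"az": 5},{"gripper": 1,"x": 0,"y": 0,"z": 1,"ax": 0,"ay": 0,"az": 5.2},{"gripper": 1,"x": 0,"y": 0,"z": 0,"ax": 0,"ay": 0,"az": 0},{"gripper": 1,"x": 0,"y": 0,"z": 0,"ax": 0,"ay": 0,"az": 0}])

```text
clock: 2.53
position: [0.4505, 0.2615, 0.1691]
tool_rot: [3.128, 0.285, -0.002]
wrist_force: [0.1, -0.4, -0.1]
grip_width: 0.0856
```

```bash
python3 - <<'E'
from h import *
go([.505,.273,.2],[10.5])
ci,im,d=snap('wrist','w3'); u,v=proj(ci,[.505,.273,.04]); print(u,v)
g=im.min(2); print('bright',g[int(v),int(u)])
m=(g>100).astype(np.uint8);n,lab,st,ce=cv2.connectedComponentsWithStats(m);m=(lab==lab[int(v),int(u)]).astype(np.uint8)
c=max(cv2.findContours(m,0,2)[0],key=cv2.contourArea);print(cv2.contourArea(c))
for z in (.038,.040):
  Q=np.array([onz(ci,a,b,z)[:2] for a,b in c[:,0]]).astype(np.float32)*1000;print(z,cv2.minAreaRect(Q))
hs=[atd(ci,a,b,d[b,a])[2] for b in range(int(v)-8,int(v)+9) for a in range(int(u)-8,int(u)+9)];print('top z',np.median(hs))
go([.505,.273,.2],[10.5])
E
```

```text
clock 2.5333 pos [0.4505 0.2615 0.1691] head 10.43 tilt [-1.e-03 -7.e-04 -1.e+00] w 0.0856 F [ 0.1 -0.4 -0.1] T [-0.02  0.04  0.  ] q [ 0.44  0.39  1.79 -0.    0.96  1.83]
shift cm [ 5.56 -0.14 -3.09] az [np.float64(-0.07095440017346277)]
279.2070598138296 134.78043505511795
bright 202
4621.0
0.038 ((505.4308166503906, 274.9748229980469), (54.9173583984375, 55.767982482910156), 10.380341529846191)
0.04 ((505.5685119628906, 274.9763488769531), (54.50333786010742, 55.34756088256836), 10.380279541015625)
top z 0.04163668441608387
clock 2.5833 pos [0.451  0.2615 0.1697] head 10.41 tilt [-0.e+00 -2.e-04 -1.e+00] w 0.0856 F [ 0.9 -0.   0. ] T [-0.02  0.01  0.07] q [ 0.44  0.39  1.79 -0.    0.96  1.83]
shift cm [ 5.52 -0.16 -3.03] az [np.float64(-0.08506042674213177)]
```

View pics/w3.png

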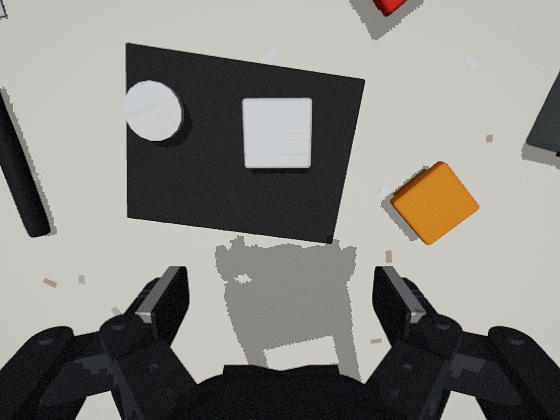

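The wrist view shows the pedestal plate at (277,133), square to the jaws, and the puck clear at (153,110). Going down to grasp.

jog_arm(series=[{"gripper": 1,"x": 2,"y": -0.34,"z": 0,"ax": 0,"ay": 0,"az": 0},{"gripper": 1,"x": 2.6,"y": 0,"z": 2,"ax": 0,"ay": 0,"az": 0},{"gripper": 1,"x": 1,"y": 0,"z": 3.5,"ax": 0,"ay": 0,"az": 0},{"gripper": 1,"x": 0,"y": 0,"z": 3.5,"ax": 0,"ay": 0,"az": 0},{"gripper": 1,"x": 0,"y": 0,"z": 3,"ax": 0,"ay": 0,"az": 0},{"gripper": 1,"x": 0,"y": 0,"z": 2,"ax": 0,"ay": 0,"az": 0},{"gripper": 1,"x": 0,"y": 0,"z": 1,"ax": 0,"ay": 0,"az": 0},{"gripper": 1,"x": 0,"y": 0,"z": 0,"ax": 0,"ay": 0,"az": 0},{"gripper": 1,"x": 0,"y": 0,"z": 0,"ax": 0,"ay": 0,"az": 0}])

```text
clock: 3.33
position: [0.5059, 0.2755, 0.0204]
tool_rot: [-3.129, -0.282, -0.002]
wrist_force: [0.6, 1.1, 0.0]
grip_width: 0.0854
```

jog_arm(series=[{"gripper": -1,"x": 0,"y": 0,"z": 0,"ax": 0,"ay": 0,"az": 0},{"gripper": -1,"x": 0,"y": 0,"z": 0,"ax": 0,"ay": 0,"az": 0},{"gripper": -1,"x": 0,"y": 0,"z": 0,"ax": 0,"ay": 0,"az": 0},{"gripper": -1,"x": 0,"y": 0,"z": 0,"ax": 0,"ay": 0,"az": 0},{"gripper": -1,"x": 0,"y": 0,"z": 0,"ax": 0,"ay": 0,"az": 0},{"gripper": -1,"x": 0,"y": 0,"z": 0,"ax": 0,"ay": 0,"az": 0}], newtons=30)

```text
clock: 3.83
position: [0.5059, 0.276, 0.0209]
tool_rot: [-3.128, -0.283, -0.003]
wrist_force: [-0.8, -2.6, 7.9]
grip_width: 0.0554
```

jog_arm(series=[{"gripper": -1,"x": 0,"y": 0,"z": 0,"ax": 0,"ay": 0,"az": 0},{"gripper": -1,"x": 0,"y": 0,"z": 0,"ax": 0,"ay": 0,"az": 0},{"gripper": -1,"x": 0,"y": 0,"z": 0,"ax": 0,"ay": 0,"az": 0}], newtons=70)

```text
clock: 4.08
position: [0.506, 0.276, 0.0211]
tool_rot: [-3.128, -0.282, -0.003]
wrist_force: [-2.4, -2.2, 11.2]
grip_width: 0.0547
```

```bash
python3 -c "
from h import *
go([.591,-.017,.115],[15.5])"
```

```text
clock 4.0833 pos [0.506  0.276  0.0211] head 10.31 tilt [ 2.2e-03  8.0e-04 -1.0e+00] w 0.0547 F [-2.4 -2.2 11.2] T [-0.33  0.32  0.04] q [ 0.42  0.7   1.72 -0.    0.73  1.81]
shift cm [ 3.14 30.35 -9.39] az [np.float64(-5.185925462046669)]
```

jog_arm(series=[{"gripper": -1,"x": 0,"y": 0,"z": -1,"ax": 0,"ay": 0,"az": 0},{"gripper": -1,"x": 0,"y": 0,"z": -3,"ax": 0,"ay": 0,"az": 0},{"gripper": -1,"x": 0,"y": 0,"z": -3.5,"ax": 0,"ay": 0,"az": 0},{"gripper": -1,"x": 0.2,"y": 1.5,"z": -3.5,"ax": 0,"ay": 0,"az": 0},{"gripper": -1,"x": 0.3,"y": 3,"z": -1,"ax": 0,"ay": 0,"az": 0},{"gripper": -1,"x": 0.4,"y": 3.6,"z": 0,"ax": 0,"ay": 0,"az": 0},{"gripper": -1,"x": 0.4,"y": 3.6,"z": 0,"ax": 0,"ay": 0,"az": 0},{"gripper": -1,"x": 0.4,"y": 3.6,"z": 0,"ax": 0,"ay": 0,"az": 0},{"gripper": -1,"x": 0.4,"y": 3.6,"z": 0,"ax": 0,"ay": 0,"az": 0},{"gripper": -1,"x": 0.4,"y": 3.6,"z": 0,"ax": 0,"ay": 0,"az": 0},{"gripper": -1,"x": 0.4,"y": 3.6,"z": 0,"ax": 0,"ay": 0,"az": 0},{"gripper": -1,"x": 0.24,"y": 3,"z": 0,"ax": 0,"ay": 0,"az": 0}])

```text
clock: 5.08
position: [0.5885, -0.0072, 0.1403]
tool_rot: [3.129, 0.281, 0.001]
wrist_force: [1.1, 0.5, -1.8]
grip_width: 0.0545
```

jog_arm(series=[{"gripper": -1,"x": 0,"y": 1.2,"z": 0,"ax": 0,"ay": 0,"az": -2.6},{"gripper": -1,"x": 0,"y": 0,"z": 0,"ax": 0,"ay": 0,"az": -2.6},{"gripper": -1,"x": 0,"y": 0,"z": 0,"ax": 0,"ay": 0,"az": 0},{"gripper": -1,"x": 0,"y": 0,"z": 0,"ax": 0,"ay": 0,"az": 0},{"gripper": -1,"x": 0,"y": 0,"z": 0,"ax": 0,"ay": 0,"az": 0}])

```text
clock: 5.5
position: [0.5901, -0.0161, 0.1397]
tool_rot: [-3.113, -0.423, -0.0]
wrist_force: [-1.2, -0.3, -2.9]
grip_width: 0.055
```

```bash
python3 - <<'E'
from h import *
go([.591,-.017,.095],[15.5])
ci,im,d=snap('wrist','w4')
print(proj(ci,[.591,-.017,.069]),proj(ci,pose()[0]+[0,0,.018]))
ci,im2,d=snap('side','s4')
u,v=proj(ci,[.591,-.017,.1]).astype(int);print(u,v)
cv2.imwrite('pics/c4.png',np.hstack([im[:,:],cv2.resize(im2[v-70:v+70,u-40:u+40],(240,420))]))
E
```

```text
clock 5.5 pos [ 0.5901 -0.0161  0.1397] head 15.46 tilt [ 2.e-04  1.e-04 -1.e+00] w 0.055 F [-1.2 -0.3 -2.9] T [-0.    0.01 -0.04] q [-0.11  0.54  1.63  0.    0.97  1.19]
shift cm [0.06 0.11 4.47] az [np.float64(-0.03856285048073005)]
[282.83480401 222.99854014] [281.41505406 295.49304776]
267 183
```

View pics/c4.png

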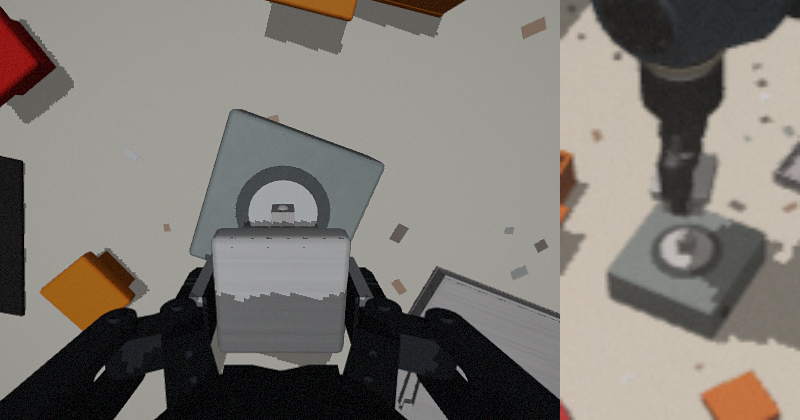

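The wrist view shows the held plate from (213,230) to (350,352) with the post's far edge just visible at (283,208), on the plate's centre line. The side view shows the pedestal hovering above the post.

```bash
python3 - <<'E'
from h import *
ci,im,d=load('w4')
p,R,o=pose(); z=p[2]+.019
h=np.radians(15.5);ex=np.array([np.cos(h),np.sin(h)]);ey=np.array([np.sin(h),-np.cos(h)])
g=im.min(2).astype(int)
for v in (260,280,320,340): 
    r=g[v,195:370]; print(v,r[:30:1].tolist(),r[-30:].tolist()) if v==280 else 0
for uv in ((213,232),(349.5,232),(218,352),(345,352)):
    q=onz(ci,*uv,z)[:2]-p[:2]; print(uv,(q@ex*1000).round(1),(q@ey*1000).round(1))
q=onz(ci,283,208,.069)[:2];print('post far edge?',q,( (q-p[:2])@ex*1000).round(1))
print(g[200:235,283].tolist())
for a,b in ((262,288),): print(g[210,262:305].tolist())
for u in (273.5,293): q=onz(ci,u,210,.069)[:2]-p[:2]; print(u,(q@ex*1000).round(1),(q@ey*1000).round(1))
E
```

```text
280 [17, 32, 66, 65, 65, 62, 62, 63, 70, 65, 62, 62, 65, 67, 22, 0, 17, 0, 19, 74, 142, 140, 148, 154, 157, 158, 158, 156, 156, 157] [158, 155, 157, 149, 142, 136, 132, 91, 0, 25, 7, 11, 20, 67, 67, 61, 62, 57, 67, 66, 66, 66, 64, 65, 66, 41, 3, 8, 4, 5]
(213, 232) 29.0 -26.8
(349.5, 232) 29.0 26.6
(218, 352) -28.1 -28.3
(345, 352) -28.1 28.2
post far edge? [ 0.60144604 -0.0142137 ] 11.4
[159, 160, 163, 137, 74, 101, 120, 128, 136, 148, 88, 64, 126, 139, 141, 141, 141, 143, 139, 142, 144, 84, 85, 91, 91, 91, 50, 52, 65, 71, 73, 75, 73, 76, 83]
[158, 158, 159, 157, 158, 157, 159, 158, 158, 91, 59, 69, 70, 64, 71, 62, 64, 68, 68, 62, 89, 88, 56, 65, 64, 69, 58, 64, 66, 69, 66, 68, 124, 165, 157, 158, 158, 161, 160, 158, 159, 162, 161]
273.5 10.0 -5.3
293 10.0 8.0
```

```bash
python3 - <<'E'
from h import *
ci,im,d=load('w4')
p,R,o=pose()
h=np.radians(15.5);ex=np.array([np.cos(h),np.sin(h)]);ey=np.array([np.sin(h),-np.cos(h)])
g=im.min(2).astype(int)
for v in (212,214,216,218): print(v,g[v,264:302].tolist())
for uv in ((273,211),(273,216),(294.5,211),(294.5,216)):
    q=onz(ci,*uv,.069)[:2]-p[:2]; print(uv,(q@ex*1000).round(1),(q@ey*1000).round(1))
E
```

```text
212 [160, 160, 158, 163, 159, 161, 157, 106, 129, 132, 131, 133, 131, 131, 130, 133, 130, 131, 124, 126, 125, 125, 130, 130, 131, 125, 126, 129, 126, 130, 150, 163, 159, 159, 157, 157, 157, 158]
214 [160, 159, 161, 157, 160, 159, 159, 153, 142, 147, 145, 145, 146, 144, 145, 147, 145, 141, 140, 141, 139, 142, 142, 145, 143, 141, 144, 146, 140, 143, 148, 161, 159, 159, 158, 161, 159, 158]
216 [159, 160, 159, 159, 159, 159, 156, 153, 140, 146, 147, 146, 144, 146, 147, 147, 143, 143, 139, 141, 143, 139, 145, 144, 144, 138, 145, 143, 144, 140, 148, 160, 160, 161, 159, 158, 163, 158]
218 [159, 159, 160, 159, 161, 159, 157, 152, 143, 145, 144, 145, 147, 145, 142, 144, 144, 142, 139, 139, 140, 140, 142, 147, 142, 139, 143, 143, 141, 145, 148, 161, 160, 159, 160, 158, 158, 158]
(273, 211) 9.3 -5.6
(273, 216) 5.7 -5.6
(294.5, 211) 9.3 9.0
(294.5, 216) 5.7 9.1
```

jog_arm(series=[{"gripper": -1,"x": 0.07,"y": 0.11,"z": 1,"ax": 0,"ay": 0,"az": 0},{"gripper": -1,"x": 0,"y": 0,"z": 1.6,"ax": 0,"ay": 0,"az": 0},{"gripper": -1,"x": 0,"y": 0,"z": 1.5,"ax": 0,"ay": 0,"az": 0},{"gripper": -1,"x": 0,"y": 0,"z": 0.5,"ax": 0,"ay": 0,"az": 0},{"gripper": -1,"x": 0,"y": 0,"z": 0,"ax": 0,"ay": 0,"az": 0},{"gripper": -1,"x": 0,"y": 0,"z": 0,"ax": 0,"ay": 0,"az": 0}])

```text
clock: 6.1
position: [0.5912, -0.0174, 0.0933]
tool_rot: [-3.113, -0.424, 0.0]
wrist_force: [-0.5, -0.0, -2.6]
grip_width: 0.0546
```

jog_arm(series=[{"gripper": -1,"x": 0,"y": 0,"z": 0.15,"ax": 0,"ay": 0,"az": 0},{"gripper": -1,"x": 0,"y": 0,"z": 0.15,"ax": 0,"ay": 0,"az": 0},{"gripper": -1,"x": 0,"y": 0,"z": 0.15,"ax": 0,"ay": 0,"az": 0},{"gripper": -1,"x": 0,"y": 0,"z": 0.15,"ax": 0,"ay": 0,"az": 0},{"gripper": -1,"x": 0,"y": 0,"z": 0,"ax": 0,"ay": 0,"az": 0}])

```text
clock: 6.52
position: [0.5911, -0.0176, 0.0872]
tool_rot: [-3.113, -0.424, 0.0]
wrist_force: [0.0, 0.9, -1.8]
grip_width: 0.0547
```

Just above contact height. Continuing in small steps.

jog_arm(series=[{"gripper": -1,"x": 0,"y": 0,"z": 0.1,"ax": 0,"ay": 0,"az": 0},{"gripper": -1,"x": 0,"y": 0,"z": 0.1,"ax": 0,"ay": 0,"az": 0},{"gripper": -1,"x": 0,"y": 0,"z": 0,"ax": 0,"ay": 0,"az": 0}])

```text
clock: 6.77
position: [0.5911, -0.0175, 0.0851]
tool_rot: [-3.113, -0.424, 0.0]
wrist_force: [-0.3, -0.5, -2.0]
grip_width: 0.0546
```

```bash
python3 -c "
from h import *
go([.591,-.017,.068],[15.5])"
```

```text
clock 6.7667 pos [ 0.5911 -0.0175  0.0851] head 15.5 tilt [-3.e-04  1.e-04 -1.e+00] w 0.0546 F [-0.3 -0.5 -2. ] T [-0.02  0.01  0.02] q [-0.11  0.62  1.66  0.    0.87  1.19]
shift cm [ 0.01 -0.05  1.71] az [np.float64(0.0007256558746746578)]
```

jog_arm(series=[{"gripper": -1,"x": 0,"y": 0,"z": 0.1,"ax": 0,"ay": 0,"az": 0},{"gripper": -1,"x": 0,"y": 0,"z": 0.1,"ax": 0,"ay": 0,"az": 0},{"gripper": -1,"x": 0,"y": 0,"z": 0.1,"ax": 0,"ay": 0,"az": 0},{"gripper": -1,"x": 0,"y": 0,"z": 0,"ax": 0,"ay": 0,"az": 0}])

```text
clock: 7.1
position: [0.5911, -0.0175, 0.0821]
tool_rot: [-3.113, -0.424, 0.0]
wrist_force: [0.4, 1.0, -2.1]
grip_width: 0.0551
```

jog_arm(series=[{"gripper": -1,"x": 0,"y": 0,"z": 0.1,"ax": 0,"ay": 0,"az": 0},{"gripper": -1,"x": 0,"y": 0,"z": 0.1,"ax": 0,"ay": 0,"az": 0},{"gripper": -1,"x": 0,"y": 0,"z": 0,"ax": 0,"ay": 0,"az": 0}])

```text
clock: 7.35
position: [0.5914, -0.0175, 0.0803]
tool_rot: [3.113, 0.424, 0.001]
wrist_force: [0.6, 0.2, -2.8]
grip_width: 0.0548
```

jog_arm(series=[{"gripper": -1,"x": 0,"y": 0,"z": 0.1,"ax": 0,"ay": 0,"az": 0},{"gripper": -1,"x": 0,"y": 0,"z": 0.1,"ax": 0,"ay": 0,"az": 0},{"gripper": -1,"x": 0,"y": 0,"z": 0,"ax": 0,"ay": 0,"az": 0}])

```text
clock: 7.6
position: [0.5921, -0.0176, 0.0787]
tool_rot: [3.113, 0.423, 0.004]
wrist_force: [5.2, 1.8, 0.2]
grip_width: 0.0546
```

jog_arm(series=[{"gripper": -1,"x": 0,"y": 0,"z": 0.1,"ax": 0,"ay": 0,"az": 0},{"gripper": -1,"x": 0,"y": 0,"z": 0.1,"ax": 0,"ay": 0,"az": 0},{"gripper": -1,"x": 0,"y": 0,"z": 0,"ax": 0,"ay": 0,"az": 0}])

```text
clock: 7.85
position: [0.5924, -0.0175, 0.0768]
tool_rot: [3.112, 0.424, 0.005]
wrist_force: [7.4, 2.1, -1.0]
grip_width: 0.0547
```

```bash
python3 -c "
from h import *
go([.591,-.017,.068],[15.5])"
```

```text
clock 7.85 pos [ 0.5924 -0.0175  0.0768] head 15.5 tilt [ 3.2e-03 -1.0e-04 -1.0e+00] w 0.0547 F [ 7.4  2.1 -1. ] T [ 0.31 -1.33 -0.  ] q [-0.11  0.63  1.66  0.    0.85  1.19]
shift cm [-0.13 -0.09  0.88] az [np.float64(-0.0022449316588506463)]
```

jog_arm(series=[{"gripper": -1,"x": 0.05,"y": 0,"z": 0.1,"ax": 0,"ay": 0,"az": 0},{"gripper": -1,"x": 0,"y": 0,"z": 0.1,"ax": 0,"ay": 0,"az": 0},{"gripper": -1,"x": 0,"y": 0,"z": 0.1,"ax": 0,"ay": 0,"az": 0},{"gripper": -1,"x": 0,"y": 0,"z": 0,"ax": 0,"ay": 0,"az": 0}])

```text
clock: 8.18
position: [0.5925, -0.0174, 0.0733]
tool_rot: [3.113, 0.423, 0.003]
wrist_force: [8.5, 2.0, -3.0]
grip_width: 0.055
```

jog_arm(series=[{"gripper": -1,"x": 0,"y": 0,"z": 0.1,"ax": 0,"ay": 0,"az": 0},{"gripper": -1,"x": 0,"y": 0,"z": 0.1,"ax": 0,"ay": 0,"az": 0},{"gripper": -1,"x": 0,"y": 0,"z": 0,"ax": 0,"ay": 0,"az": 0}])

```text
clock: 8.43
position: [0.5924, -0.0173, 0.0711]
tool_rot: [3.113, 0.424, 0.003]
wrist_force: [8.3, 1.4, -6.2]
grip_width: 0.0547
```

```bash
python3 -c "
from h import *
go([.591,-.017,.068],[15.5])"
```

```text
clock 8.4333 pos [ 0.5924 -0.0173  0.0711] head 15.5 tilt [ 0.0019  0.     -1.    ] w 0.0547 F [ 8.3  1.4 -6.2] T [ 0.29 -1.56 -0.04] q [-0.11  0.64  1.66  0.    0.84  1.19]
shift cm [-0.13 -0.07  0.31] az [np.float64(-0.003827015745599738)]
```

jog_arm(series=[{"gripper": -1,"x": 0,"y": 0,"z": 0.1,"ax": 0,"ay": 0,"az": 0},{"gripper": -1,"x": 0,"y": 0,"z": 0.1,"ax": 0,"ay": 0,"az": 0},{"gripper": -1,"x": 0,"y": 0,"z": 0,"ax": 0,"ay": 0,"az": 0}])

```text
clock: 8.68
position: [0.592, -0.0174, 0.0687]
tool_rot: [3.113, 0.424, 0.001]
wrist_force: [7.8, 0.8, -7.7]
grip_width: 0.0547
```

jog_arm(series=[{"gripper": -1,"x": 0,"y": 0,"z": 0.1,"ax": 0,"ay": 0,"az": 0},{"gripper": -1,"x": 0,"y": 0,"z": 0,"ax": 0,"ay": 0,"az": 0}])

```text
clock: 8.85
position: [0.5909, -0.0173, 0.0673]
tool_rot: [-3.112, -0.424, 0.003]
wrist_force: [3.4, 0.2, -8.1]
grip_width: 0.0547
```

The lateral force dropped as the ball found its dimple. Pressing a little to confirm a hard stop.

jog_arm(series=[{"gripper": -1,"x": 0,"y": 0,"z": 0.07,"ax": 0,"ay": 0,"az": 0},{"gripper": -1,"x": 0,"y": 0,"z": 0,"ax": 0,"ay": 0,"az": 0}])

```text
clock: 9.02
position: [0.5909, -0.0174, 0.0669]
tool_rot: [-3.112, -0.424, 0.003]
wrist_force: [0.9, 0.4, -6.0]
grip_width: 0.0549
```

jog_arm(series=[{"gripper": -1,"x": 0,"y": 0,"z": 0.05,"ax": 0,"ay": 0,"az": 0},{"gripper": -1,"x": 0,"y": 0,"z": 0,"ax": 0,"ay": 0,"az": 0}])

```text
clock: 9.18
position: [0.5912, -0.0174, 0.0668]
tool_rot: [-3.113, -0.424, 0.002]
wrist_force: [-0.4, 0.6, -4.6]
grip_width: 0.0544
```

```bash
python3 -c "
from h import *
go([.591,-.017,.068],[15.5])"
```

```text
clock 9.1833 pos [ 0.5912 -0.0174  0.0668] head 15.5 tilt [-0.0013  0.     -1.    ] w 0.0544 F [-0.4  0.6 -4.6] T [ 0.09 -0.    0.04] q [-0.11  0.65  1.66 -0.    0.84  1.19]
shift cm [-0.   -0.05 -0.12] az [np.float64(-0.0008379362102175492)]
```

jog_arm(series=[{"gripper": -1,"x": 0,"y": 0,"z": 0.1,"ax": 0,"ay": 0,"az": 0},{"gripper": -1,"x": 0,"y": 0,"z": 0.1,"ax": 0,"ay": 0,"az": 0},{"gripper": -1,"x": 0,"y": 0,"z": 0,"ax": 0,"ay": 0,"az": 0},{"gripper": -1,"x": 0,"y": 0,"z": 0,"ax": 0,"ay": 0,"az": 0}])

```text
clock: 9.52
position: [0.5916, -0.0175, 0.0661]
tool_rot: [3.113, 0.424, -0.0]
wrist_force: [-5.4, 0.6, 9.4]
grip_width: 0.0548
```

jog_arm(series=[{"gripper": -1,"x": 0,"y": 0,"z": 0.15,"ax": 0,"ay": 0,"az": 0},{"gripper": -1,"x": 0,"y": 0,"z": 0.1,"ax": 0,"ay": 0,"az": 0},{"gripper": -1,"x": 0,"y": 0,"z": 0,"ax": 0,"ay": 0,"az": 0},{"gripper": -1,"x": 0,"y": 0,"z": 0,"ax": 0,"ay": 0,"az": 0}])

```text
clock: 9.85
position: [0.5917, -0.0175, 0.0659]
tool_rot: [3.113, 0.424, 0.001]
wrist_force: [-16.5, 0.3, 36.9]
grip_width: 0.0548
```

Hard stop: 37 N with no further travel. Relieving the load, releasing, and backing off to check.

jog_arm(series=[{"gripper": -1,"x": 0,"y": 0,"z": -0.15,"ax": 0,"ay": 0,"az": 0},{"gripper": -1,"x": 0,"y": 0,"z": -0.15,"ax": 0,"ay": 0,"az": 0},{"gripper": 1,"x": 0,"y": 0,"z": 0,"ax": 0,"ay": 0,"az": 0},{"gripper": 1,"x": 0,"y": 0,"z": 0,"ax": 0,"ay": 0,"az": 0},{"gripper": 1,"x": 0,"y": 0,"z": 0,"ax": 0,"ay": 0,"az": 0},{"gripper": 1,"x": 0,"y": 0,"z": 0,"ax": 0,"ay": 0,"az": 0},{"gripper": 1,"x": 0,"y": 0,"z": 0,"ax": 0,"ay": 0,"az": 0}])

```text
clock: 10.43
position: [0.5916, -0.0174, 0.0654]
tool_rot: [-3.113, -0.424, 0.0]
wrist_force: [-0.2, -0.0, 0.0]
grip_width: 0.0853
```

jog_arm(series=[{"gripper": 1,"x": 0,"y": 0,"z": -1,"ax": 0,"ay": 0,"az": 0},{"gripper": 1,"x": 0,"y": 0,"z": -3,"ax": 0,"ay": 0,"az": 0},{"gripper": 1,"x": 0,"y": 0,"z": -4,"ax": 0,"ay": 0,"az": 0},{"gripper": 1,"x": -2,"y": 0,"z": -3.5,"ax": 0,"ay": 0,"az": 0},{"gripper": 1,"x": -4,"y": 0,"z": 0,"ax": 0,"ay": 0,"az": 0},{"gripper": 1,"x": 0,"y": 0,"z": 0,"ax": 0,"ay": 0,"az": 0},{"gripper": 1,"x": 0,"y": 0,"z": 0,"ax": 0,"ay": 0,"az": 0}])

```text
clock: 11.02
position: [0.5327, -0.0337, 0.1817]
tool_rot: [3.113, 0.423, 0.001]
wrist_force: [1.4, 1.0, -0.5]
grip_width: 0.0854
```

```bash
python3 - <<'E'
from h import *
ci,im,d=snap('wrist','w5'); u,v=proj(ci,[.591,-.017,.087]); print(u,v)
g=im.min(2);print(g[int(v),int(u)])
m=(g>140).astype(np.uint8);n,lab,st,ce=cv2.connectedComponentsWithStats(m);m=(lab==lab[int(v),int(u)]).astype(np.uint8);m=cv2.morphologyEx(m,2,np.ones((5,5)))
c=max(cv2.findContours(m,0,2)[0],key=cv2.contourArea)
Q=np.array([onz(ci,a,b,.087)[:2] for a,b in c[:,0]]).astype(np.float32)*1000;print(cv2.minAreaRect(Q))
H=lambda u,v,r=8:np.median([atd(ci,a,b,d[b,a])[2] for b in range(int(v)-r,int(v)+r) for a in range(int(u)-r,int(u)+r)])
print('top',H(u,v))
for P in ([.63,-.06,.045],[.545,.03,.045],[.64,.03,.045]): print('box',H(*proj(ci,P),4))
cv2.imwrite('pics/c5.png',im)
go([.591,-.017,.068],[15.5])
E
```

```text
280.37737048683704 131.38335697822149
155
((591.6708374023438, -16.790481567382812), (51.88301467895508, 52.09238052368164), 15.387051582336426)
top 0.0866409869071638
box 0.04474686798584185
box 0.044854244358030065
box 0.04483935604273334
clock 11.0667 pos [ 0.5339 -0.0336  0.1815] head 15.47 tilt [ 1.4e-03 -2.0e-04 -1.0e+00] w 0.0853 F [-0.5 -0.6  0.3] T [-0.    0.02  0.  ] q [-0.15  0.39  1.75  0.    1.    1.15]
shift cm [ 5.93 -0.09 11.36] az [np.float64(-0.03136334211856706)]
```

View pics/c5.png

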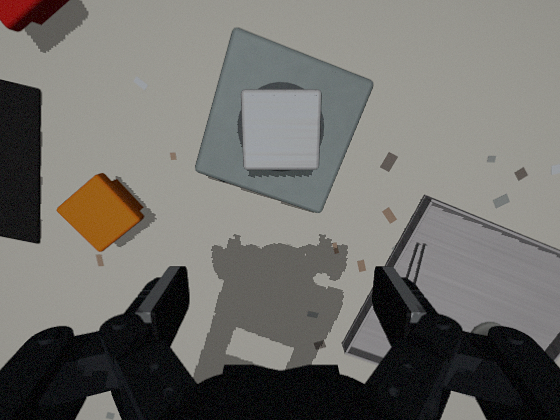

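The wrist view shows the pedestal seated, plate at (281,130). Its depth top is 0.0866 m, 41.9 mm above the box top against 42 nominal, so it is home. Next, the vase.

jog_arm(series=[{"gripper": 1,"x": -1.2,"y": 1.2,"z": -1,"ax": 0,"ay": 0,"az": 0},{"gripper": 1,"x": -2.5,"y": 2.5,"z": -1.2,"ax": 0,"ay": 0,"az": 0},{"gripper": 1,"x": -2.5,"y": 2.5,"z": -1,"ax": 0,"ay": 0,"az": 0},{"gripper": 1,"x": -2.5,"y": 2.5,"z": 0,"ax": 0,"ay": 0,"az": 0},{"gripper": 1,"x": -2.5,"y": 2.5,"z": 0,"ax": 0,"ay": 0,"az": 0},{"gripper": 1,"x": -2.5,"y": 2.5,"z": 0,"ax": 0,"ay": 0,"az": 0},{"gripper": 1,"x": -2.5,"y": 2.5,"z": 0,"ax": 0,"ay": 0,"az": 0},{"gripper": 1,"x": -2.5,"y": 2.5,"z": 0,"ax": 0,"ay": 0,"az": 0},{"gripper": 1,"x": -2.5,"y": 2.5,"z": 0,"ax": 0,"ay": 0,"az": 0},{"gripper": 1,"x": -3,"y": 2.8,"z": 0,"ax": 0,"ay": 0,"az": 0},{"gripper": 1,"x": 0,"y": 0,"z": 0,"ax": 0,"ay": 0,"az": 0},{"gripper": 1,"x": 0,"y": 0,"z": 0,"ax": 0,"ay": 0,"az": 0}])

```text
clock: 12.07
position: [0.3646, -0.3312, 0.2125]
tool_rot: [3.113, 0.419, 0.0]
wrist_force: [0.4, -0.5, -0.9]
grip_width: 0.0855
```

```bash
python3 - <<'E'
from h import *
go([.423,-.312,.049],[15.5])
ci,im,d=snap('wrist','w6'); print(proj(ci,[.423,-.312,.101]),proj(ci,[.423,-.312,.003]))
Z=np.array([[atd(ci,u,v,d[v,u])[2] if d[v,u]>0 else 0 for u in range(560)] for v in range(260)])
m=((Z>.095)&(Z<.108)).astype(np.uint8)
c=max(cv2.findContours(m,0,2)[0],key=cv2.contourArea)
Q=np.array([onz(ci,a,b,.101)[:2] for a,b in c[:,0]]).astype(np.float32)*1000;print(len(c),cv2.minEnclosingCircle(Q), 'zmed',np.median(Z[m>0]))
P=np.array([atd(ci,u,v,d[v,u])[:2] for v,u in zip(*np.nonzero((Z>.055)&(Z<.065)))])*1000
print('band pts',len(P)); 
from scipy.optimize import least_squares
for lo,hi,r in ((.055,.065,26),(.045,.08,None)):
    vv,uu=np.nonzero((Z>lo)&(Z<hi)); P=np.array([atd(ci,u,v,d[v,u])[:2] for v,u in zip(vv,uu)])*1000
    P=P[np.hypot(*(P-[423,-312]).T)<45]
    if r and len(P)>5: s=least_squares(lambda c:np.hypot(*(P-c).T)-r,[423,-312],loss='soft_l1');print(len(P),s.x,np.std(s.fun))
p,R,o=pose();print(p)
E
```

```text
clock 12.0667 pos [ 0.3646 -0.3312  0.2125] head 15.32 tilt [ 2.e-04 -0.e+00 -1.e+00] w 0.0855 F [ 0.4 -0.5 -0.9] T [-0.04  0.02  0.02] q [-0.83  0.28  1.83  0.    1.04  0.47]
shift cm [ 6.13 -0.31 16.35] az [np.float64(-0.17852822235445842)]
[277.12405714 128.94508354] [278.1714612  123.90518062]
70 ((423.8783874511719, -315.2007751464844), 18.514537811279297) zmed 0.10093482544180021
band pts 24
24 [ 423.61749619 -315.32030774] 0.19241959918789328
[ 0.36515206 -0.32998851  0.21246436]
```

View pics/w6.png

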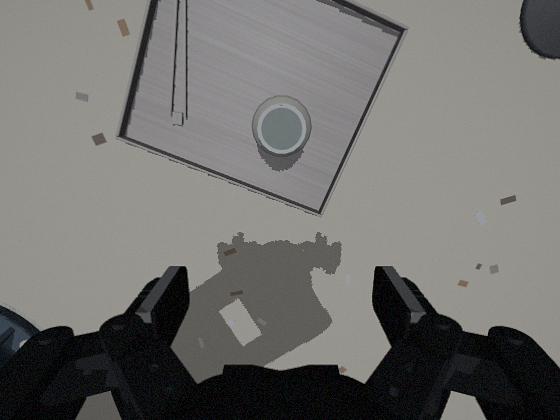

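The wrist view shows the vase rim at (282,129), the tray rim clear of it and the tweezers at (178,60), clear of the jaws. Lowering to grip the band.

jog_arm(series=[{"gripper": 1,"x": 2,"y": 0.12,"z": 1,"ax": 0,"ay": 0,"az": 0},{"gripper": 1,"x": 3,"y": 0,"z": 2,"ax": 0,"ay": 0,"az": 0},{"gripper": 1,"x": 1.04,"y": 0,"z": 3,"ax": 0,"ay": 0,"az": 0},{"gripper": 1,"x": 0,"y": 0,"z": 3,"ax": 0,"ay": 0,"az": 0},{"gripper": 1,"x": 0,"y": 0,"z": 3,"ax": 0,"ay": 0,"az": 0},{"gripper": 1,"x": 0,"y": 0,"z": 3,"ax": 0,"ay": 0,"az": 0},{"gripper": 1,"x": 0,"y": 0,"z": 1.45,"ax": 0,"ay": 0,"az": 0},{"gripper": 1,"x": 0,"y": 0,"z": 0,"ax": 0,"ay": 0,"az": 0},{"gripper": 1,"x": 0,"y": 0,"z": 0,"ax": 0,"ay": 0,"az": 0},{"gripper": 1,"x": 0,"y": 0,"z": 0,"ax": 0,"ay": 0,"az": 0}])

```text
clock: 12.95
position: [0.4245, -0.3143, 0.0492]
tool_rot: [3.111, 0.425, 0.002]
wrist_force: [0.3, -0.3, 0.6]
grip_width: 0.0852
```

jog_arm(series=[{"gripper": -1,"x": 0,"y": 0,"z": 0,"ax": 0,"ay": 0,"az": 0},{"gripper": -1,"x": 0,"y": 0,"z": 0,"ax": 0,"ay": 0,"az": 0},{"gripper": -1,"x": 0,"y": 0,"z": 0,"ax": 0,"ay": 0,"az": 0},{"gripper": -1,"x": 0,"y": 0,"z": 0,"ax": 0,"ay": 0,"az": 0},{"gripper": -1,"x": 0,"y": 0,"z": 0,"ax": 0,"ay": 0,"az": 0},{"gripper": -1,"x": 0,"y": 0,"z": 0,"ax": 0,"ay": 0,"az": 0},{"gripper": -1,"x": 0,"y": 0,"z": 0,"ax": 0,"ay": 0,"az": 0}], newtons=25)

```text
clock: 13.53
position: [0.4238, -0.3148, 0.0492]
tool_rot: [3.112, 0.423, 0.002]
wrist_force: [0.2, 0.6, 7.8]
grip_width: 0.051
```

```bash
python3 -c "
from h import *
go([.5917,-.0168,.2],[15.5])"
```

```text
clock 13.5333 pos [ 0.4238 -0.3148  0.0492] head 15.48 tilt [ 0.0013 -0.001  -1.    ] w 0.051 F [0.2 0.6 7.8] T [ 0.32  0.11 -0.06] q [-0.73  0.59  1.84  0.    0.71  0.57]
shift cm [ 24.15 -24.22 -15.09] az [np.float64(-0.015559459973559342)]
```

jog_arm(series=[{"gripper": -1,"x": 0,"y": 0,"z": -0.5,"ax": 0,"ay": 0,"az": 0},{"gripper": -1,"x": 0,"y": 0,"z": -1,"ax": 0,"ay": 0,"az": 0},{"gripper": -1,"x": 0,"y": 0,"z": -1.5,"ax": 0,"ay": 0,"az": 0},{"gripper": -1,"x": 0,"y": 0,"z": -2,"ax": 0,"ay": 0,"az": 0},{"gripper": -1,"x": 0,"y": 0,"z": -2,"ax": 0,"ay": 0,"az": 0},{"gripper": -1,"x": 0,"y": 0,"z": -2,"ax": 0,"ay": 0,"az": 0},{"gripper": -1,"x": 0.5,"y": -0.5,"z": -2,"ax": 0,"ay": 0,"az": 0},{"gripper": -1,"x": 1,"y": -1,"z": -1.5,"ax": 0,"ay": 0,"az": 0},{"gripper": -1,"x": 1.5,"y": -1.5,"z": -0.5,"ax": 0,"ay": 0,"az": 0},{"gripper": -1,"x": 1.7,"y": -1.7,"z": 0,"ax": 0,"ay": 0,"az": 0},{"gripper": -1,"x": 1.7,"y": -1.7,"z": 0,"ax": 0,"ay": 0,"az": 0},{"gripper": -1,"x": 1.7,"y": -1.7,"z": 0,"ax": 0,"ay": 0,"az": 0}])

```text
clock: 14.53
position: [0.48, -0.2138, 0.1791]
tool_rot: [3.112, 0.423, 0.001]
wrist_force: [0.6, 0.1, -0.0]
grip_width: 0.0508
```

jog_arm(series=[{"gripper": -1,"x": 1.7,"y": -1.7,"z": 0,"ax": 0,"ay": 0,"az": 0},{"gripper": -1,"x": 1.7,"y": -1.7,"z": 0,"ax": 0,"ay": 0,"az": 0},{"gripper": -1,"x": 1.7,"y": -1.7,"z": 0,"ax": 0,"ay": 0,"az": 0},{"gripper": -1,"x": 1.7,"y": -1.7,"z": 0,"ax": 0,"ay": 0,"az": 0},{"gripper": -1,"x": 1.7,"y": -1.7,"z": 0,"ax": 0,"ay": 0,"az": 0},{"gripper": -1,"x": 1.7,"y": -1.7,"z": 0,"ax": 0,"ay": 0,"az": 0},{"gripper": -1,"x": 1.7,"y": -1.7,"z": 0,"ax": 0,"ay": 0,"az": 0},{"gripper": -1,"x": 1.7,"y": -1.7,"z": 0,"ax": 0,"ay": 0,"az": 0},{"gripper": -1,"x": 1.5,"y": -1.5,"z": 0,"ax": 0,"ay": 0,"az": 0},{"gripper": -1,"x": 0.9,"y": -0.9,"z": 0,"ax": 0,"ay": 0,"az": 0},{"gripper": -1,"x": 0,"y": 0,"z": 0,"ax": 0,"ay": 0,"az": 0},{"gripper": -1,"x": 0,"y": 0,"z": 0,"ax": 0,"ay": 0,"az": 0}])

```text
clock: 15.53
position: [0.5909, -0.0178, 0.1784]
tool_rot: [3.113, 0.425, -0.0]
wrist_force: [-0.1, 0.1, -1.3]
grip_width: 0.0511
```

```bash
python3 - <<'E'
from h import *
go([.5917,-.0168,.138],[15.5])
ci,im,d=snap('wrist','w7'); a=snap('side','s7')
u,v=proj(a[0],[.59,-.02,.12]).astype(int)
cv2.imwrite('pics/c7.png',np.hstack([im,cv2.resize(a[1][v-70:v+70,u-40:u+40],(240,420),interpolation=2)]))
go([.5917,-.0168,.138],[15.5])
E
```

```text
clock 15.5333 pos [ 0.5909 -0.0178  0.1784] head 15.55 tilt [-2.e-04 -2.e-04 -1.e+00] w 0.0511 F [-0.1  0.1 -1.3] T [-0.06  0.05 -0.  ] q [-0.11  0.49  1.6  -0.    1.05  1.19]
shift cm [ 0.1  -0.08  4.04] az [np.float64(0.04961214306064221)]
clock 15.6333 pos [ 0.5907 -0.0186  0.1783] head 15.47 tilt [-3.e-04 -2.e-04 -1.e+00] w 0.0507 F [-0.6  0.4 -1.2] T [-0.02 -0.09 -0.01] q [-0.11  0.49  1.6  -0.    1.05  1.19]
shift cm [ 0.15 -0.15  4.03] az [np.float64(-0.031824703825293454)]
```

View pics/c7.png

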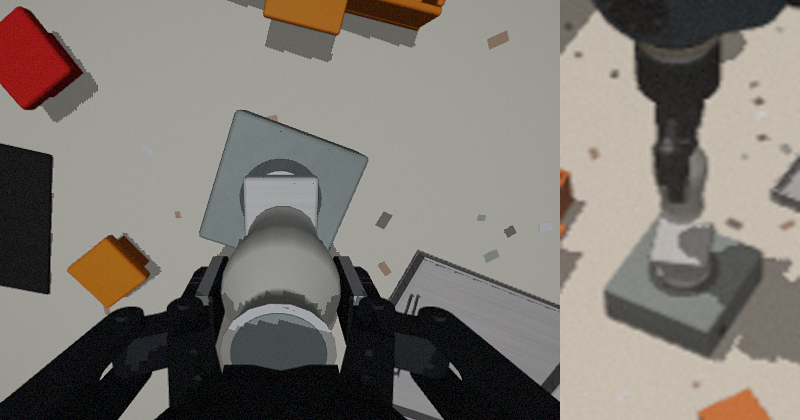

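The wrist view shows the vase held upright, foot near (282,212), over the seated plate at (281,178–240). The side view agrees. Lowering.

jog_arm(series=[{"gripper": -1,"x": 0.12,"y": -0.12,"z": 0.6,"ax": 0,"ay": 0,"az": 0},{"gripper": -1,"x": 0,"y": 0,"z": 1,"ax": 0,"ay": 0,"az": 0},{"gripper": -1,"x": 0,"y": 0,"z": 1,"ax": 0,"ay": 0,"az": 0},{"gripper": -1,"x": 0,"y": 0,"z": 0.8,"ax": 0,"ay": 0,"az": 0},{"gripper": -1,"x": 0,"y": 0,"z": 0.5,"ax": 0,"ay": 0,"az": 0},{"gripper": -1,"x": 0,"y": 0,"z": 0.2,"ax": 0,"ay": 0,"az": 0},{"gripper": -1,"x": 0,"y": 0,"z": 0,"ax": 0,"ay": 0,"az": 0},{"gripper": -1,"x": 0,"y": 0,"z": 0,"ax": 0,"ay": 0,"az": 0}])

```text
clock: 16.3
position: [0.5921, -0.0163, 0.1372]
tool_rot: [3.113, 0.424, 0.0]
wrist_force: [1.4, -0.6, -0.4]
grip_width: 0.051
```

jog_arm(series=[{"gripper": -1,"x": 0,"y": 0,"z": 0.08,"ax": 0,"ay": 0,"az": 0},{"gripper": -1,"x": 0,"y": 0,"z": 0.08,"ax": 0,"ay": 0,"az": 0},{"gripper": -1,"x": 0,"y": 0,"z": 0,"ax": 0,"ay": 0,"az": 0},{"gripper": -1,"x": 0,"y": 0,"z": 0,"ax": 0,"ay": 0,"az": 0}])

```text
clock: 16.63
position: [0.5921, -0.0163, 0.1357]
tool_rot: [3.113, 0.424, 0.0]
wrist_force: [-0.7, 0.1, -1.3]
grip_width: 0.0508
```

```bash
python3 -c "
from h import *
go([.5917,-.0168,.1332],[15.5])"
```

```text
clock 16.6333 pos [ 0.5921 -0.0163  0.1357] head 15.5 tilt [ 3.e-04 -0.e+00 -1.e+00] w 0.0508 F [-0.7  0.1 -1.3] T [-0.02  0.02 -0.02] q [-0.11  0.55  1.63  0.    0.97  1.19]
shift cm [-0.05  0.04  0.25] az [np.float64(0.001510664897693914)]
```

jog_arm(series=[{"gripper": -1,"x": 0,"y": 0,"z": 0.07,"ax": 0,"ay": 0,"az": 0},{"gripper": -1,"x": 0,"y": 0,"z": 0.06,"ax": 0,"ay": 0,"az": 0},{"gripper": -1,"x": 0,"y": 0,"z": 0,"ax": 0,"ay": 0,"az": 0},{"gripper": -1,"x": 0,"y": 0,"z": 0,"ax": 0,"ay": 0,"az": 0}])

```text
clock: 16.97
position: [0.5919, -0.0163, 0.1341]
tool_rot: [-3.113, -0.424, 0.0]
wrist_force: [-0.3, 0.0, -1.6]
grip_width: 0.0505
```

jog_arm(series=[{"gripper": -1,"x": 0,"y": 0,"z": 0.06,"ax": 0,"ay": 0,"az": 0},{"gripper": -1,"x": 0,"y": 0,"z": 0,"ax": 0,"ay": 0,"az": 0},{"gripper": -1,"x": 0,"y": 0,"z": 0,"ax": 0,"ay": 0,"az": 0}])

```text
clock: 17.22
position: [0.592, -0.0163, 0.1336]
tool_rot: [-3.113, -0.424, 0.0]
wrist_force: [0.4, -0.9, -0.9]
grip_width: 0.0509
```

jog_arm(series=[{"gripper": -1,"x": 0,"y": 0,"z": 0.06,"ax": 0,"ay": 0,"az": 0},{"gripper": -1,"x": 0,"y": 0,"z": 0,"ax": 0,"ay": 0,"az": 0},{"gripper": -1,"x": 0,"y": 0,"z": 0,"ax": 0,"ay": 0,"az": 0}])

```text
clock: 17.47
position: [0.5921, -0.0163, 0.1332]
tool_rot: [3.113, 0.424, 0.001]
wrist_force: [-0.2, 0.5, 2.6]
grip_width: 0.0507
```

jog_arm(series=[{"gripper": -1,"x": 0,"y": 0,"z": 0.05,"ax": 0,"ay": 0,"az": 0},{"gripper": -1,"x": 0,"y": 0,"z": 0,"ax": 0,"ay": 0,"az": 0},{"gripper": -1,"x": 0,"y": 0,"z": 0,"ax": 0,"ay": 0,"az": 0}])

```text
clock: 17.72
position: [0.5923, -0.0163, 0.1332]
tool_rot: [3.113, 0.424, 0.002]
wrist_force: [-0.5, 0.1, 6.1]
grip_width: 0.0508
```

Contact at exactly the predicted height. Relieving slightly, opening gradually, then retreating straight up.

jog_arm(series=[{"gripper": -1,"x": 0,"y": 0,"z": -0.05,"ax": 0,"ay": 0,"az": 0},{"gripper": 0.3,"x": 0,"y": 0,"z": 0,"ax": 0,"ay": 0,"az": 0},{"gripper": 0.4,"x": 0,"y": 0,"z": 0,"ax": 0,"ay": 0,"az": 0},{"gripper": 0.6,"x": 0,"y": 0,"z": 0,"ax": 0,"ay": 0,"az": 0},{"gripper": 1,"x": 0,"y": 0,"z": 0,"ax": 0,"ay": 0,"az": 0},{"gripper": 1,"x": 0,"y": 0,"z": 0,"ax": 0,"ay": 0,"az": 0},{"gripper": 1,"x": 0,"y": 0,"z": 0,"ax": 0,"ay": 0,"az": 0},{"gripper": 1,"x": 0,"y": 0,"z": 0,"ax": 0,"ay": 0,"az": 0},{"gripper": 1,"x": 0,"y": 0,"z": 0,"ax": 0,"ay": 0,"az": 0}])

```text
clock: 18.47
position: [0.592, -0.0163, 0.133]
tool_rot: [-3.113, -0.424, 0.0]
wrist_force: [-0.1, -0.1, -0.0]
grip_width: 0.0852
```

jog_arm(series=[{"gripper": 1,"x": 0,"y": 0,"z": -1,"ax": 0,"ay": 0,"az": 0},{"gripper": 1,"x": 0,"y": 0,"z": -2,"ax": 0,"ay": 0,"az": 0},{"gripper": 1,"x": 0,"y": 0,"z": -3,"ax": 0,"ay": 0,"az": 0},{"gripper": 1,"x": 0,"y": 0,"z": -3,"ax": 0,"ay": 0,"az": 0},{"gripper": 1,"x": 0,"y": 0,"z": -3,"ax": 0,"ay": 0,"az": 0},{"gripper": 1,"x": -2,"y": 0,"z": -1,"ax": 0,"ay": 0,"az": 0},{"gripper": 1,"x": -4,"y": 0,"z": 0,"ax": 0,"ay": 0,"az": 0},{"gripper": 1,"x": -4,"y": 0,"z": 0,"ax": 0,"ay": 0,"az": 0},{"gripper": 1,"x": 0,"y": 0,"z": 0,"ax": 0,"ay": 0,"az": 0},{"gripper": 1,"x": 0,"y": 0,"z": 0,"ax": 0,"ay": 0,"az": 0}])

```text
clock: 19.3
position: [0.4945, -0.0433, 0.2641]
tool_rot: [3.113, 0.422, 0.002]
wrist_force: [-0.1, 0.6, 0.7]
grip_width: 0.0855
```

```bash
python3 - <<'E'
from h import *
go([.5917,-.0168,.2],[15.5])
ci,im,d=snap('wrist','w8'); a=snap('side','s8')
Z=np.array([[atd(ci,u,v,d[v,u])[2] if d[v,u]>0 else 0 for u in range(560)] for v in range(260)])
m=((Z>.178)&(Z<.192)).astype(np.uint8)
c=max(cv2.findContours(m,0,2)[0],key=cv2.contourArea)
Q=np.array([onz(ci,a_,b,.185)[:2] for a_,b in c[:,0]]).astype(np.float32)*1000;print('rim',cv2.minEnclosingCircle(Q),np.median(Z[m>0]))
u,v=proj(a[0],[.59,-.02,.12]).astype(int)
cv2.imwrite('pics/c8.png',np.hstack([im,cv2.resize(a[1][v-70:v+70,u-40:u+40],(240,420),interpolation=2)]))
E
```

```text
clock 19.3 pos [ 0.4945 -0.0433  0.2641] head 15.44 tilt [ 1.1e-03 -2.0e-04 -1.0e+00] w 0.0855 F [-0.1  0.6  0.7] T [ 0.03  0.02 -0.01] q [-0.18  0.23  1.76  0.    1.16  1.12]
shift cm [10.07  0.03  6.42] az [np.float64(-0.05956461943557656)]
rim ((592.13037109375, -16.897829055786133), 18.495038986206055) 0.18496960437972237
```

View pics/c8.png

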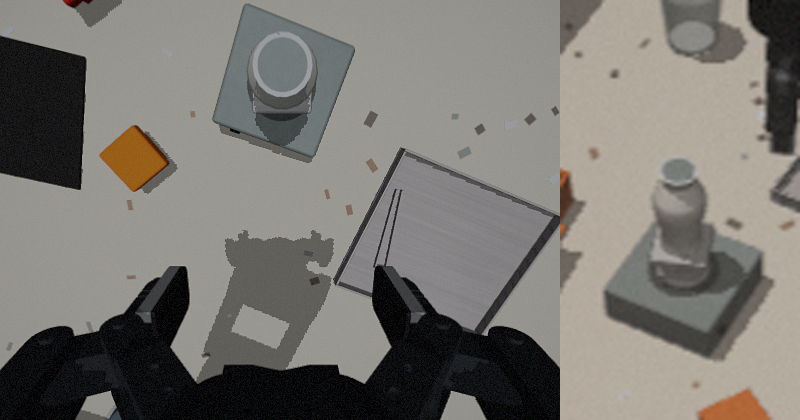

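The final view shows the vase upright and centred on the pedestal: rim centre (0.5921, −0.0169) against plate centre (0.5917, −0.0168), and rim height 0.185 m as expected. The gripper is well clear, so I'm handing in.

```bash
python3 -c "
from h import *
print(env.job_done())"
```

```text
the job is handed in; nothing more can be done
None
```

The pedestal is fully home on the drive post, the white vase stands upright in the middle of it, and I handed the job in at about 19.4 s of the 72 s allowed.

- **Pedestal:** I gripped it by the plate, turned it to the post's measured angle of about 15.5° and lowered it in steps of about 1 mm. The sideways push from the ball built up to about 8 N and then dropped away as it snapped in. A final press met a hard stop at about 37 N, the highest pressing force I read. The plate top then read 41.9 mm above the box top, against 42 mm nominal.
- **Vase:** I gripped it at its band with 25 N and set it down until contact at the predicted height, with about 6 N of contact force. I then opened the gripper gradually and backed off. The rim centre is within about 0.5 mm of the plate centre, and the rim height is 0.185 m, as expected for an upright vase.
- **Disagreements:**
  - The gripper's height at the hard stop was 2 to 3 mm lower than I had estimated from a 2 mm mat. The pedestal's later depth reading fits fully home, so I put it down to a thicker mat or slip in the grip.
  - During that last press the wrist also read about 16 N sideways. It was back near zero on release.
- **Other objects:** I did not touch anything else. The last picture shows the tweezers in place; I did not re-measure the puck, scraper or funnel.

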